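# Slide the tasting board home and hold the hood open

### The arm

A 6-joint arm with a two-finger parallel gripper is mounted at the origin on a cart in front of the work surface, level with it; the furniture and walls round the work are solid. World frame = base frame: x ahead of the robot, y to its left, z up, the work surface at z = 0. Lengths are in m, angles in rad, forces in N, time in s.
With the tool pointing down it reaches from about 0.425 to 0.95 m from the base axis. Payload 14.7 kg.
Tool frame: the origin (TCP) lies at the centre of the arm's flange, where the gripper is bolted on; the fingertips stand 173 mm ahead of it and the grasp point (between the pads) lies 155 mm ahead of it; z points along the fingers, y is the line along which they close (so a half turn about z gives the same grasp; the last joint's range is limited). The gripper opens to 85 mm and grips with 20 to 120 N. Pads are 22 mm wide; open, the fingers measure 114 mm over their backs; the gripper's body (76 mm by 85 mm) begins 54 mm behind the grasp point. The pads swing forward as they close: fully open they stand 13 mm farther back than shut.
Start: joints at [-1.286, 0.48, 1.596, -0, 1.065, -0.047], TCP at [0.212, -0.615, 0.405] pointing down, gripper open.
Joint ranges: [-2.75, 2.75], [-0.82, 2.05], [0.23, 2.67], [-1.56, 4.7], [0.09, 2.69], [-2.92, 2.92]. Speed limits (rad/s): [1.89, 1.89, 2.39, 3.01, 3.01, 3.01].

### API

Orientations are given as a unit quaternion [w, x, y, z].
In Python, from station import robot gives the robot as it stands.
- The arm moves only by the tool apply_moves, never from a script. Its argument "plan" is a list of rows, each a list of 3 entries, a list of its own where there are three numbers: the shift along the tool's x, y, z in units of 0.08 m (1.0 is 0.08 m), then the turn, a rotation vector about the tool's x, y, z in units of pi rad (1.0 is pi rad), then the opening, from 0 (shut) to 1 (fully open). In form: [[[tx, ty, tz], [rx, ry, rz], grip], ...]. A call has 1 to 8 rows; each row is the pose to reach, as a shift and turn from the pose commanded when the call began, along the tool's axes at that moment, turning the shorter way round; what a row does not reach only later rows make up. A row lasts 1/8 s, in which the tool goes at most 62.5 mm and 10.7 degrees, less where a joint would pass 70% of its speed; a pose out of reach is approached as far as the arm can. A call with a number of a shift or a turn outside -1 to 1 is refused whole. A call with a gripper value outside its range is refused whole. The fingers move at their own pace and stop on an object; "grip_force" is the grip in N (left out, the last holds). Time passes only in rows, so rows that repeat a pose let the fingers close. It gives the time, the measured TCP pose, the force, the opening and the grip force at its end, in the units of the state.
- robot.observe(): the state, without advancing time (a new reading comes with each control period).
- robot.camera(name): name is "side" or "top" or "wrist"; returns a dict with "pixels" (384x512x3 uint8, red, green, blue), "vfov" (degrees; the focal length in pixels is half the picture's height over the tangent of half this angle, whatever the lens; pixels are square), "cx", "cy" (the principal point, pixels), "dist_coeffs" ([k1, k2, p1, p2, k3] as OpenCV has them; the pictures are not rectified), "R" (3x3) and "t" (3): a world point X has camera coordinates R X + t. Camera axes: x right, y down, z forward; pixel columns grow to the right and rows downward; lengths in m; the calibration is good to about 2 mm. A picture is of the moment at which its call begins. There is no depth.
- robot.job_done(): hands the job in; it is judged then, once.
Trained networks look in a picture, given as the dict that the camera call returned (one of the last four; its "shot" number tells which), for a name from the list of things; names that differ only in an ending like _2 or _b are one class to them, and where a whole thing is asked for, a point or a joint stands for the part that bears it (a point fixed in the world has none). Each returns a list of dicts, best first, with "score" (0 to 1); they miss things now and then, are a little off and sometimes report something else, mostly with a low value. They report only what shows in the picture. A call takes as long as a camera call. They do not tell look-alikes from the thing itself.
- robot.trace(picture, label): "mask" (384x512 bool, what is visible of it) and "extent" ([centre column, centre row, width, height] in pixels, round what is visible of it).
The state is a dict: "time": time; "joint_pos": joint angles; "joint_velocities": joint speeds; "effort": joint torques, N m; "ee_pos": TCP position; "orientation": TCP orientation; "force": force on the tool from outside, world axes, zero at the start; "ft_torque": the same for the moment, N m; "opening": finger opening in m; "grasp_force": force on a finger pad.
Only numpy, scipy, OpenCV 4.12 (cv2) and the standard library are available. Lean on these libraries where they do the work, as an engineer would, in place of code of your own. Each camera call takes 0.05 s, during which the arm holds its last target. There are 200 camera calls.

### The job

First push the tasting board with its dish of cheese cubes in under the clear hood until its spring catch clicks into the serving station (not past it against the end stop), and let go of its knob while the hood is still shut. Then lift the self-closing hood by its bar and keep holding it open at 60 degrees so that a colleague can reach in: finish while still holding it there, with the board still clicked in, the dish upright on it and the other things on the counter left alone.

Things in the scene. Friction and masses are not known exactly. Their poses are not given: they have to be found in the camera images.
- station: fixed tasting station: dark base, two rails, back board, clear hood over its far end. Origin on the counter under the middle of the serving place; +x is the way the board is pushed in, z up. Base x -195..85 mm; spring plunger right of the board at x -88, y -76..-112 mm, 47 mm high. The shut hood covers x -52..66, y -75..75 mm, top 102 mm high (bar higher); slot under its front lip 71 mm high
- board (a joint): how far the wooden board (162 x 106 mm, top 42 mm above the counter) is pushed in along station +x, m: 0 out in its loading notch (where it starts), 0.090 clicked into the serving station, 0.102 at the end stop. Friction about 1 N; a spring ball at its right edge drops into V notches at 0 and 0.090, draws the board in over the last 4 mm either side and takes about 6 N to leave
- board_knob (a point): centre of the round brass knob, 24 mm in diameter, upright at the near end of the board on the rails' middle line: 76 mm above the counter (knob from 62 to 88 mm, thin stem below), 94 mm nearer than the middle of the dish's place. At the serving station its middle is 42 mm in front of the hood
- hood (a joint): opening angle of the clear hood, rad: 0 shut, 1.047 = 60 degrees, stop at 1.45. It turns about a level hinge along the station's y at its far end, its near edge rising, and falls shut from any angle when let go (about 0.45 kg, some 3 N at the bar)
- hood_hinge (a point): middle of the hood's hinge line, 100 mm above the counter, at station x = 66 mm; the line runs along station y
- hood_handle (a point): middle of the hood's round steel bar, 12 mm thick, 100 mm long along station y, on two posts 80 mm apart; 35 mm above the top panel, 17 mm behind the front edge. Shut, it lies 101 mm nearer (station -x) than the hinge line and 35 mm above it (135 mm above the counter); it swings with the hood
- board_seat (a point): middle of the place on the board where the dish stands, in the board's upper face, 42 mm above the counter
- dish_center (a point): centre, half-way up, of the grey dish of cheese cubes, 91 mm in diameter and 22 mm high, standing loose between six low brass studs on the board
- slicer: cheese slicer with wooden handle, 72 x 215 x 18 mm, to be left alone; origin at the centre of its underside
- wedge_a: wrapped orange cheese wedge, 118 x 78 x 53 mm, to be left alone; origin at the centre of its underside
- wedge_b: wrapped orange cheese wedge with spices, 119 x 78 x 58 mm, to be left alone; origin at the centre of its underside
- price_card: little slate price card in a wooden foot, 24 x 70 x 64 mm, to be left alone; origin at the centre of its underside
- jam: jar of red jam, 72 mm in diameter, 102 mm high, to be left alone; origin at the centre of its underside
- mustard: jar of mustard, 72 mm in diameter, 94 mm high, to be left alone; origin at the centre of its underside
- thermometer: white probe thermometer, 24 x 170 x 15 mm, to be left alone; origin at the centre of its underside
Mind the look-alikes: they are no part of the job. What is shaped like the part that bears dish_center but pink is not meant.

How it is judged:
By the outcome, as a careful person would: the job done as asked, in the order asked, and still so for the second after the job is handed in, while the arm keeps its last pose, push and grip.
It also fails if it takes over 48 s, if anything falls off the work surface, if the arm or the gripper's body presses on something with over 40 N, if the wrist force passes 120 N, or if a joint passes its speed limit or range.

## Working session

There is one attempt and no reset: what is moved stays moved. The work goes in short steps, Python scripts to look and compute and a tool call to move; the robot and the scene stay as the last step left them, time stands still between calls to the robot, and variables do not carry over. Pictures are saved under pics/ and viewed, at most 12 in all, crops included, and the job is handed in when it is done.

Besides the shell and the picture viewer there is one more tool, called after "Emit:" as name([rows], argument=value, ...), one row to a line, values as JSON. apply_moves: Moves the arm, as the interface text tells. Its arguments: {"type":"object","properties":{"plan":{"type":"array"},"grip_force":{"type":"number"}},"required":["plan"]}

```bash
ls; mkdir -p pics; cat > h.py <<'E'
import numpy as np, cv2
from station import robot
def K(c):
    h=c["pixels"].shape[0]; f=h/2/np.tan(np.radians(c["vfov"])/2)
    return np.array([[f,0,c["cx"]],[0,f,c["cy"]],[0,0,1.]])
def proj(c,P):
    P=np.atleast_2d(np.array(P,float)); return cv2.projectPoints(P,cv2.Rodrigues(np.array(c["R"]))[0],np.array(c["t"],float),K(c),np.array(c["dist_coeffs"],float))[0][:,0]
def ray(c,uv):
    n=cv2.undistortPoints(np.array([[uv]],float),K(c),np.array(c["dist_coeffs"],float))[0,0]
    R=np.array(c["R"]);t=np.array(c["t"]); return -R.T@t, R.T@np.array([n[0],n[1],1])
def atz(c,uv,z):
    o,d=ray(c,uv); return o+d*(z-o[2])/d[2]
def save(c,n): cv2.imwrite(f"pics/{n}.png",cv2.cvtColor(c["pixels"],cv2.COLOR_RGB2BGR))
E
python3 - <<'E'
from h import *
a=robot.camera("top");b=robot.camera("side")
im=np.vstack([a["pixels"],b["pixels"]]);
im=cv2.resize(im,None,fx=.78,fy=.78)
cv2.imwrite("pics/0.png",cv2.cvtColor(im,cv2.COLOR_RGB2BGR))
for n,c in(("top",a),("side",b)):
    print(n,c["vfov"],c["shot"],-np.array(c["R"]).T@c["t"])
    for l in["board","board_knob","hood","hood_handle","dish_center","station"]:
        for r in robot.trace(c,l)[:3]:
            print(l,r["score"],np.round(r["extent"],1))
print(robot.observe())
E
```

```text
pics
top 56.153130605307695 1 [ 0.32211382 -0.1736698   1.57365414]
board 0.69 [282.4 219.4  31.1  36.7]
hood 0.82 [278.1 187.2  44.2  32.3]
hood 0.26 [284.  223.3  29.3  40.5]
hood_handle 0.96 [277.  189.4  38.4  29.9]
dish_center 0.81 [371.9 221.9  21.   19.3]
dish_center 0.79 [279.1 212.2  18.1  16.1]
dish_center 0.28 [281.9 219.7  30.3  40.6]
station 0.84 [278.9 203.4  50.3  74.2]
station 0.42 [256.6 150.2   7.6  14.8]
side 48.87004035145813 2 [ 1.31298104 -1.02244301  1.22633747]
board 0.91 [200.8 199.5  30.2  34.8]
board 0.54 [164.1 243.3  21.4  34. ]
board_knob 0.81 [199.9 199.   29.8  33. ]
hood 0.7 [235.9 207.6  43.6  49.7]
hood 0.34 [184.6 254.6  24.2  32.1]
hood_handle 0.64 [236.9 208.6  48.8  54.9]
hood_handle 0.62 [313.  123.2  29.4  20.6]
dish_center 0.7 [198.  198.6  29.8  31.2]
dish_center 0.65 [129.3 266.9  28.1  18. ]
dish_center 0.62 [209.6 200.3  20.   18.5]
station 0.72 [223.  210.2  78.   58.9]
{'time': 0.7, 'joint_pos': array([-1.28562979e+00,  4.80171895e-01,  1.59631615e+00, -1.73720535e-05,
        1.06509541e+00, -4.66310586e-02]), 'joint_velocities': array([-0.00080365, -0.0004232 , -0.00025942,  0.00118668,  0.00076081,
       -0.00103581]), 'effort': array([-2.13817635e-03, -9.50273466e+01, -4.30591393e+01, -4.18838681e-04,
        6.66084306e-04,  2.52429237e-05]), 'ee_pos': array([ 0.21172712, -0.61453568,  0.40470877]), 'orientation': array([ 5.46888928e-06,  9.86269632e-01,  1.65143005e-01, -6.99785668e-06]), 'force': array([ 0.44066097,  0.16202012, -0.10485021]), 'ft_torque': array([ 0.0129374 , -0.00627175, -0.01552873]), 'grasp_force': 0.0, 'opening': 0.08533493246812514}
```

View pics/0.png

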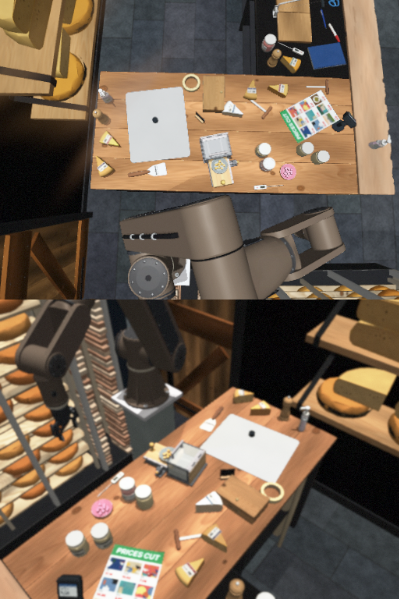

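The station is at top (279,203) and side (223,210). There are two dishes: the grey one at top (279,212) on the board, and a pink look-alike at top (372,222), loose on the counter. The grey one fits the description. I'll confirm it with a crop.

```bash
python3 - <<'E'
from h import *
a=robot.camera("top");b=robot.camera("side")
A=cv2.resize(a["pixels"][155:250,230:330],None,fx=4,fy=4,interpolation=cv2.INTER_CUBIC)
B=cv2.resize(b["pixels"][160:255,165:265],None,fx=4,fy=4,interpolation=cv2.INTER_CUBIC)
cv2.imwrite("pics/1.png",cv2.cvtColor(np.hstack([A,B]),cv2.COLOR_RGB2BGR))
m=robot.trace(a,"station")[0]["mask"].astype(np.uint8)
print(cv2.minAreaRect(cv2.findNonZero(m)))
m=robot.trace(a,"hood")[0]["mask"].astype(np.uint8)
print(cv2.minAreaRect(cv2.findNonZero(m)))
for n in["slicer","wedge_a","price_card","jam","mustard","thermometer"]:
    for r in robot.trace(a,n)[:4]:
        print(n,r["score"],np.round(r["extent"]),np.round(atz(a,r["extent"][:2],0.03)[:2],3))
E
```

```text
((281.6112976074219, 203.4148406982422), (69.0942153930664, 40.014366149902344), 71.02959442138672)
((276.95599365234375, 187.50799560546875), (31.0366268157959, 37.476505279541016), 79.69515228271484)
slicer 0.56 [188. 219.  50.  16.] [0.454 0.092]
slicer 0.53 [282. 221.  31.  38.] [ 0.455 -0.313]
wedge_a 0.74 [133. 215.  17.  24.] [0.464 0.328]
wedge_a 0.6 [139. 177.  26.  26.] [0.634 0.314]
jam 0.87 [341. 209.  27.  18.] [ 0.513 -0.572]
mustard 0.3 [189. 219.  50.  18.] [0.455 0.085]
thermometer 0.55 [333. 239.  17.   5.] [ 0.379 -0.534]
```

View pics/1.png

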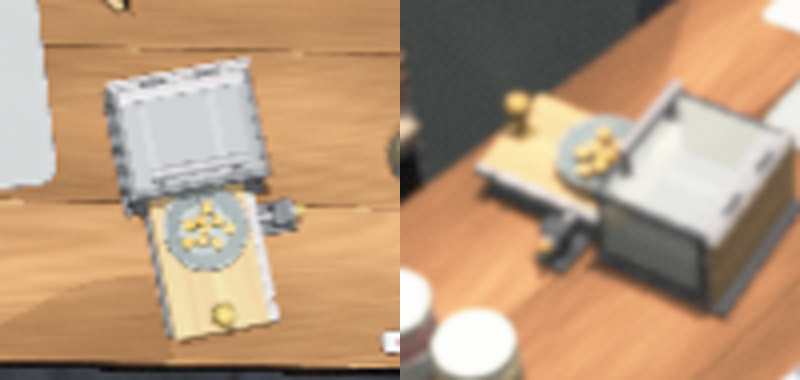

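Top crop: grey dish with yellow cubes at (281,212), the knob at (285.5,233.5), and the hood bar behind the front lip. Side: knob at (194,186). The station is yawed slightly left. The grey dish on the board is the one meant.

```bash
python3 - <<'E'
from h import *
from scipy.optimize import least_squares
a=robot.camera("top");b=robot.camera("side")
obs=[(a,(285.5,233.5),(-.184,0,.080)),(a,(281.3,212.5),(-.09,0,.055)),(b,(194.3,186),(-.184,0,.078)),
(a,(256.8,177),(.066,.075,.102)),(a,(292,170.5),(.066,-.075,.102))]
def T(p,q):
    c,s=np.cos(p[2]),np.sin(p[2]);return [p[0]+c*q[0]-s*q[1],p[1]+s*q[0]+c*q[1],q[2]]
f=lambda p:np.concatenate([proj(c,T(p,q))[0]-uv for c,uv,q in obs])
r=least_squares(f,[.55,-.3,.2],loss="soft_l1");print(r.x,np.degrees(r.x[2]));print(f(r.x).reshape(-1,2).round(1))
for q in[(-.184,0,.076),(-.094,0,.076),(-.035,0,.135),(.066,0,.1)]:print(np.round(T(r.x,q),3))
print(np.round(atz(a,(285.5,233.5),.08),3),np.round(atz(a,(281.3,212.5),.055),3))
E
```

```text
[ 0.57842154 -0.28763948  0.20461691] 11.723685627249681
[[ 0.3 -0.1]
 [-0.5 -0.7]
 [ 0.  -0. ]
 [ 0.1  0.3]
 [ 0.1  0.5]]
[ 0.398 -0.325  0.076]
[ 0.486 -0.307  0.076]
[ 0.544 -0.295  0.135]
[ 0.643 -0.274  0.1  ]
[ 0.398 -0.324  0.08 ] [ 0.487 -0.308  0.055]
```

The fit is within 0.7 px: station at (0.578, -0.288), yaw 11.7°, knob at (0.398, -0.325). Now moving over the knob.

Emit:
apply_moves([
  [[0.5,-0.4,0],[0,0,0],1],
  [[1,-0.8,0],[0,0,0],1],
  [[1,-0.8,0],[0,0,0],1],
])

```text
time: 1.68
ee_pos: [0.268, -0.5254, 0.4049]
orientation: [-0.001, 0.986, 0.166, 0.0]
force: [-0.1, -0.8, 0.4]
opening: 0.0855
grasp_force: 0.0
```

Emit:
apply_moves([
  [[0.5,-0.4,0],[0,0,0],1],
  [[1,-0.8,0],[0,0,0],1],
  [[1,-0.8,0],[0,0,0],1],
])

```text
time: 2.05
ee_pos: [0.3225, -0.4395, 0.4049]
orientation: [-0.0, 0.986, 0.166, 0.0]
force: [0.3, -0.9, -0.1]
opening: 0.0853
grasp_force: 0.0
```

Emit:
apply_moves([
  [[0.4,-0.4,0],[0,0,0.04],1],
  [[0.8,-0.8,0.5],[0,0,0.04],1],
  [[0.8,-0.8,0.5],[0,0,0.04],1],
  [[0.8,-0.8,0.5],[0,0,0.04],1],
])

```text
time: 2.55
ee_pos: [0.3611, -0.361, 0.3649]
orientation: [0.0, 0.995, 0.103, 0.0]
force: [0.2, 1.1, 1.4]
opening: 0.0854
grasp_force: 0.0
```

```bash
cat >> h.py <<'E'
from scipy.spatial.transform import Rotation as Ro
def pose():
    s=robot.observe(); w,x,y,z=s["orientation"]; return np.array(s["ee_pos"]),Ro.from_quat([x,y,z,w]),s
def rel(pos,yaw,tilt=0):
    """units to reach TCP pos, tool down with tool x at yaw"""
    p,R,s=pose(); G=Ro.from_euler("z",yaw)*Ro.from_euler("x",np.pi)
    print("t",s["time"],"pos",p.round(4),"F",s["force"].round(1),"open",round(s["opening"],4),"shift",(R.inv().apply(np.array(pos)-p)/.08).round(3),"turn",((R.inv()*G).as_rotvec()/np.pi).round(4))
S=np.array([.5784,-.2876,.2046])
def W(q,S=S):
    c,s=np.cos(S[2]),np.sin(S[2]);return np.array([S[0]+c*q[0]-s*q[1],S[1]+s*q[0]+c*q[1],q[2]])
E
python3 - <<'E'
from h import *
k=W((-.184,0,.078));rel(k+[0,0,.155],S[2])
c=robot.camera("wrist");im=c["pixels"].copy()
for q in[(-.184,0,.088),(-.09,0,.064),(-.035,-.05,.135),(-.035,.05,.135),(-.052,-.075,.102),(-.052,.075,.102)]:
    u=proj(c,W(q))[0];print(q,u.round(0));cv2.drawMarker(im,tuple(int(v) for v in u),(255,0,255),0,8)
cv2.imwrite("pics/2.png",im[:,:,::-1])
E
```

```text
t 2.55 pos [ 0.3611 -0.361   0.3649] F [0.2 1.1 1.4] open 0.0854 shift [ 0.547 -0.347  1.649] turn [ 0.0002 -0.      0.0006]
(-0.184, 0, 0.088) [212. 134.]
(-0.09, 0, 0.064) [213.  14.]
(-0.035, -0.05, 0.135) [ 288. -125.]
(-0.035, 0.05, 0.135) [ 110. -121.]
(-0.052, -0.075, 0.102) [319. -62.]
(-0.052, 0.075, 0.102) [ 95. -59.]
```

View pics/2.png

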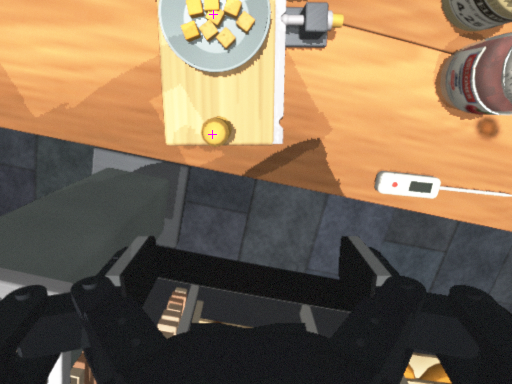

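The wrist view shows the knob at (216,131) against (212,134) predicted, so the fit is within 2–3 mm. The dish is at (214,17) and matches. Descending onto the knob.

Emit:
apply_moves([
  [[0.3,-0.17,0.2],[0,0,0],1],
  [[0.56,-0.33,0.6],[0,0,0],1],
  [[0.56,-0.33,1],[0,0,0],1],
  [[0.56,-0.33,1],[0,0,0],1],
])

```text
time: 3.1
ee_pos: [0.399, -0.3256, 0.2837]
orientation: [-0.001, 0.995, 0.103, -0.001]
force: [0.2, -0.2, 0.9]
opening: 0.085
grasp_force: 0.0
```

```bash
python3 - <<'E'
from h import *
k=W((-.184,0,.078));rel(k+[0,0,.155],S[2])
c=robot.camera("wrist");im=c["pixels"].copy()
for q in[(-.184,0,.088),(-.09,0,.064),(-.035,-.05,.135),(-.035,.05,.135)]:
    u=proj(c,W(q))[0];print(q,u.round(0));cv2.drawMarker(im,tuple(int(v) for v in u),(255,0,255),0,8)
cv2.imwrite("pics/3.png",im[:,:,::-1])
E
```

```text
t 3.1 pos [ 0.399  -0.3256  0.2837] F [ 0.2 -0.2  0.9] open 0.085 shift [-0.006 -0.009  0.633] turn [-0.0006  0.0005  0.0003]
(-0.184, 0, 0.088) [246. 225.]
(-0.09, 0, 0.064) [247.  56.]
(-0.035, -0.05, 0.135) [ 397. -145.]
(-0.035, 0.05, 0.135) [  95. -145.]
```

View pics/3.png

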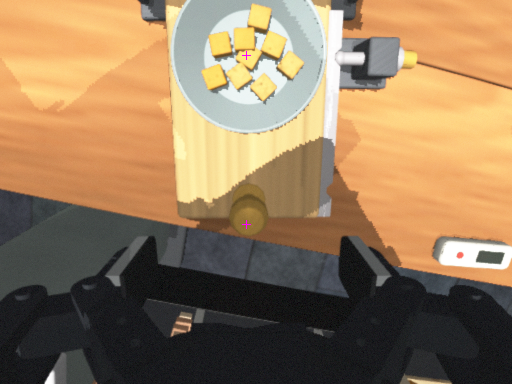

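The dish matches. The knob top is at (248,217), about 4 mm forward of the prediction, so I'm adding 3 mm. Descending and gripping.

Emit:
apply_moves([
  [[0.04,0.01,0.35],[0,0,0],1],
  [[0.04,0.01,0.64],[0,0,0],1],
  [[0.04,0.01,0.64],[0,0,0],1],
  [[0.04,0.01,0.64],[0,0,0],0.1],
  [[0.04,0.01,0.64],[0,0,0],0.1],
  [[0.04,0.01,0.64],[0,0,0],0.1],
  [[0.04,0.01,0.64],[0,0,0],0.1],
  [[0.04,0.01,0.64],[0,0,0],0.1],
], grip_force=30)

```text
time: 4.15
ee_pos: [0.4028, -0.3249, 0.2341]
orientation: [-0.0, 0.995, 0.103, 0.0]
force: [-0.4, 4.9, 12.2]
opening: 0.0219
grasp_force: 28.8
```

```bash
python3 - <<'E'
from h import *
rel(W((-.094,0,.078))+[0,0,.155],S[2])
s=robot.observe();print(s["grasp_force"])
E
```

```text
t 4.15 pos [ 0.4028 -0.3249  0.2341] F [-0.4  4.9 12.2] open 0.0219 shift [ 1.069 -0.009  0.014] turn [-0.     -0.0001  0.0005]
28.77087546978146
```

It's gripping a little high on the round knob (12 N upward on the tool). I'll reopen, lower 4 mm and regrip.

Emit:
apply_moves([
  [[0,0,0],[0,0,0],0.6],
  [[0,0,0.05],[0,0,0],0.6],
  [[0,0.01,0.06],[0,0,0],0.6],
  [[0,0.01,0.06],[0,0,0],0.1],
  [[0,0.01,0.06],[0,0,0],0.1],
  [[0,0.01,0.06],[0,0,0],0.1],
  [[0,0.01,0.06],[0,0,0],0.1],
  [[0,0.01,0.06],[0,0,0],0.1],
])

```text
time: 5.15
ee_pos: [0.4027, -0.3252, 0.2287]
orientation: [-0.001, 0.995, 0.103, -0.0]
force: [1.9, 7.9, 5.8]
opening: 0.0224
grasp_force: 29.1
```

```bash
python3 - <<'E'
from h import *
rel(W((-.094,0,.078))+[0,0,.155],S[2])
s=robot.observe();print(s["grasp_force"],s["ft_torque"])
E
```

```text
t 5.15 pos [ 0.4027 -0.3252  0.2287] F [1.9 7.9 5.8] open 0.0224 shift [ 1.071 -0.012 -0.054] turn [-0.0005  0.0002  0.0004]
29.075601717922837 [ 1.31571473 -0.19381865 -0.04874444]
```

Emit:
apply_moves([
  [[0.04,-0.02,0],[0,0,0],0.1],
  [[0.12,-0.02,0],[0,0,0],0.1],
  [[0.22,-0.02,0],[0,0,0],0.1],
  [[0.33,-0.02,0],[0,0,0],0.1],
  [[0.44,-0.02,0],[0,0,0],0.1],
  [[0.55,-0.02,0],[0,0,0],0.1],
  [[0.66,-0.02,0],[0,0,0],0.1],
  [[0.74,-0.02,0],[0,0,0],0.1],
])

```text
time: 6.15
ee_pos: [0.4606, -0.3124, 0.2288]
orientation: [0.0, 0.995, 0.103, -0.0]
force: [-3.9, -3.0, 2.6]
opening: 0.0223
grasp_force: 29.6
```

```bash
python3 - <<'E'
from h import *
rel(W((-.094,0,.078))+[0,0,.155],S[2])
c=robot.camera("wrist");im=c["pixels"]
t=robot.camera("top")["pixels"][155:250,230:330]
cv2.imwrite("pics/4.png",np.hstack([im,cv2.resize(t,(288,384))])[:,:,::-1])
E
```

```text
t 6.15 pos [ 0.4606 -0.3124  0.2288] F [-3.9 -3.   2.6] open 0.0223 shift [ 0.329 -0.004 -0.053] turn [0.0001 0.0001 0.0005]
```

View pics/4.png

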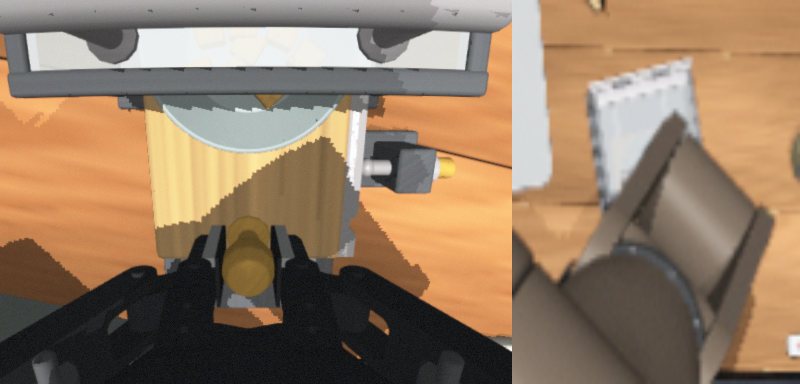

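The board slides in under the hood with the knob held at wrist (248,265), and the dish is still in place. Travel is 59.3 mm, so 30.7 mm remain. I'll approach slowly.

Emit:
apply_moves([
  [[0.1,0,0],[0,0,0],0.1],
  [[0.19,0,0],[0,0,0],0.1],
  [[0.26,0,0],[0,0,0],0.1],
  [[0.31,0,0],[0,0,0],0.1],
  [[0.345,0,0],[0,0,0],0.1],
  [[0.345,0,0],[0,0,0],0.1],
])

```text
time: 7.0
ee_pos: [0.4883, -0.3066, 0.2288]
orientation: [0.0, 0.995, 0.103, 0.001]
force: [7.8, 2.1, -1.0]
opening: 0.0222
grasp_force: 29.5
```

Emit:
apply_moves([
  [[0.02,0,0],[0,0,0],0.1],
  [[0.04,0,0],[0,0,0],0.1],
  [[0.04,0,0],[0,0,0],0.1],
])

```text
time: 7.38
ee_pos: [0.4907, -0.3061, 0.2287]
orientation: [0.0, 0.995, 0.103, 0.0]
force: [0.4, -3.0, 3.3]
opening: 0.0221
grasp_force: 29.8
```

```bash
python3 - <<'E'
from h import *
p,R,s=pose();d=p-np.array([.4027,-.3252,.2287]);print(s["time"],d,R.inv().apply(d),R.inv().apply(s["force"]))
c=robot.camera("wrist");save(c,"5")
E
```

```text
7.375 [8.80084749e-02 1.91467677e-02 4.82299805e-05] [ 9.00642318e-02 -7.24436132e-04 -4.51258095e-05] [-0.1736428   3.01077677 -3.25843081]
```

View pics/5.png

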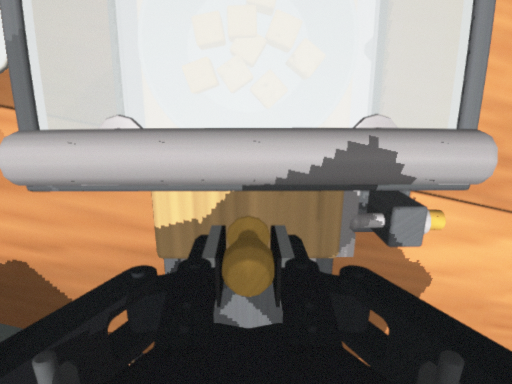

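The pull of +8 N dropped to about 0 at 90.1 mm travel, so the catch is engaged. The bar shows at wrist (248,157), with the dish and cubes under the hood. Releasing the knob and rising.

Emit:
apply_moves([
  [[0,0,0],[0,0,0],0.7],
  [[0,0,0],[0,0,0],1],
  [[0,0,0],[0,0,0],1],
  [[0,0,-0.5],[0,0,0],1],
  [[0,0,-1],[0,0,0],1],
  [[0,0,-1],[0,0,0],1],
])

```text
time: 8.18
ee_pos: [0.4915, -0.3064, 0.3115]
orientation: [0.002, 0.995, 0.103, 0.002]
force: [-0.1, 0.2, -0.6]
opening: 0.0854
grasp_force: 0.0
```

```bash
python3 - <<'E'
from h import *
p,R,s=pose();print(s["joint_pos"])
c=robot.camera("wrist");im=c["pixels"].copy()
for q in[(-.094,0,.088),(-.035,-.05,.135),(-.035,.05,.135),(-.035,0,.135)]:
    u=proj(c,W(q))[0];print(q,u.round(0));cv2.drawMarker(im,tuple(int(v) for v in u),(255,0,255),0,8)
save(c,"6r");cv2.imwrite("pics/6.png",im[:,:,::-1])
b=W((-.035,0,.135))+[0,0,.152]
rel(b+[0,0,.06],S[2]+np.pi/2);rel(b+[0,0,.06],S[2]-np.pi/2)
E
```

```text
[-6.09905279e-01  4.91663905e-01  1.85246487e+00  6.55764870e-05
  7.92718381e-01  7.54667400e-01]
(-0.094, 0, 0.088) [245. 217.]
(-0.035, -0.05, 0.135) [350. 134.]
(-0.035, 0.05, 0.135) [139. 133.]
(-0.035, 0, 0.135) [244. 133.]
t 8.225 pos [ 0.4909 -0.3061  0.3098] F [-0.1  0.5 -0.4] open 0.0851 shift [ 0.681 -0.002 -0.463] turn [ 0.0009  0.     -0.4995]
t 8.225 pos [ 0.4909 -0.3061  0.3098] F [-0.1  0.5 -0.4] open 0.0851 shift [ 0.681 -0.002 -0.463] turn [ 0.     -0.0009  0.5005]
```

View pics/6.png

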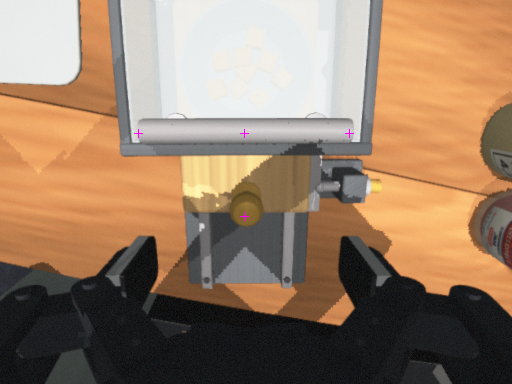

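The hood is shut and the knob is free. The bar centre is at (245.5,130) against (244,133) predicted, so I'm adding 1.4 mm along station x. Rising, turning 90° and moving over the bar.

Emit:
apply_moves([
  [[0,0,-0.46],[0,0,-0.05],1],
  [[0.2,0,-0.46],[0,0,-0.1],1],
  [[0.4,0,-0.46],[0,0,-0.16],1],
  [[0.6,0,-0.46],[0,0,-0.22],1],
  [[0.7,0,-0.46],[0,0,-0.28],1],
  [[0.7,0,-0.46],[0,0,-0.34],1],
  [[0.7,0,-0.46],[0,0,-0.4],1],
  [[0.7,0,-0.46],[0,0,-0.45],1],
])

```text
time: 9.22
ee_pos: [0.5452, -0.2942, 0.3439]
orientation: [-0.001, 0.687, 0.726, -0.0]
force: [-0.1, 0.2, -0.8]
opening: 0.0857
grasp_force: 0.0
```

```bash
sed -i 's/^S=.*/S=np.array([.5798,-.2873,.2046])/' h.py; python3 - <<'E'
from h import *
b=W((-.035,0,.135))+[0,0,.152]
rel(b,S[2]+np.pi/2)
E
```

```text
t 9.225 pos [ 0.5452 -0.2942  0.3439] F [-0.1  0.2 -0.8] open 0.0857 shift [-0.004  0.006  0.711] turn [-0.0006 -0.0005 -0.0477]
```

Emit:
apply_moves([
  [[0,0,0.05],[0,0,-0.048],1],
  [[0,0,0.3],[0,0,-0.048],1],
  [[0,0,0.6],[0,0,-0.048],1],
  [[0,0,0.7],[0,0,-0.048],1],
  [[0,0,0.7],[0,0,-0.048],1],
])

```text
time: 9.85
ee_pos: [0.5452, -0.2944, 0.2886]
orientation: [-0.001, 0.633, 0.774, -0.0]
force: [0.0, -0.2, 0.5]
opening: 0.0853
grasp_force: 0.0
```

Emit:
apply_moves([
  [[0,0,0],[0,0,0],0],
  [[0,0,0],[0,0,0],0],
  [[0,0,0],[0,0,0],0],
  [[0,0,0],[0,0,0],0],
  [[0,0,0],[0,0,0],0],
  [[0,0,0],[0,0,0],0],
  [[0,0,0],[0,0,0],0],
  [[0,0,0],[0,0,0],0],
], grip_force=30)

```text
time: 10.85
ee_pos: [0.5459, -0.2944, 0.2899]
orientation: [0.001, 0.633, 0.774, 0.0]
force: [3.8, 2.9, 2.0]
opening: 0.0104
grasp_force: 29.6
```

```bash
python3 - <<'E'
from h import *
b=W((-.035,0,.135))+[0,0,.152]
rel(b,S[2]+np.pi/2)
c=robot.camera("wrist");d=robot.camera("side")
B=cv2.resize(d["pixels"][135:255,165:265],(320,384),interpolation=cv2.INTER_CUBIC)
cv2.imwrite("pics/7.png",np.hstack([cv2.resize(c["pixels"],(470,384)),B])[:,:,::-1])
E
```

```text
t 10.85 pos [ 0.5459 -0.2944  0.2899] F [3.8 2.9 2. ] open 0.0104 shift [ 0.001 -0.005  0.036] turn [ 0.0004  0.0002 -0.0015]
```

View pics/7.png

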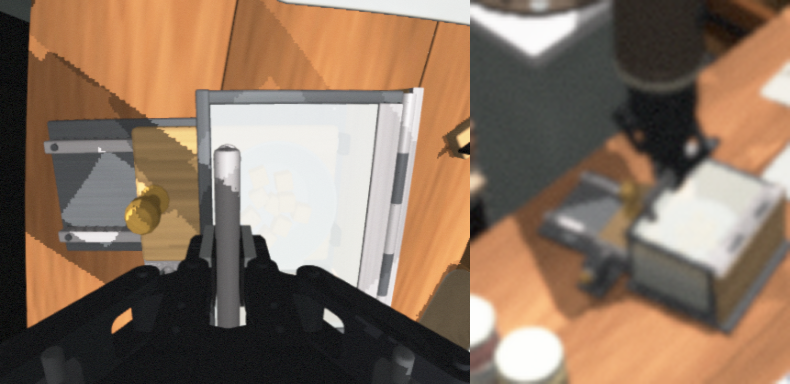

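The bar is gripped, and both views show the board and knob in place with the hood shut. I'll compute the arc, with the tool tilting half the hood angle.

```bash
cat > arc.py <<'E'
from h import *
def tgt(th,y0):
    bx=.066-.101*np.cos(th)+.035*np.sin(th); bz=.1+.101*np.sin(th)+.035*np.cos(th); f=th/2
    p=W((bx+.1545*np.sin(f),y0,bz+.1545*np.cos(f)))
    return p, Ro.from_euler("z",S[2])*Ro.from_euler("y",f)*Ro.from_euler("z",np.pi/2)*Ro.from_euler("x",np.pi)
y0=0
def rows(a,b,n=7,start=None):
    p,R=tgt(a,y0) if start is None else start
    for th in np.linspace(a,b,n+1)[1:]:
        q,Q=tgt(th,y0);print(round(np.degrees(th),1),(R.inv().apply(q-p)/.08).round(3),((R.inv()*Q).as_rotvec()/np.pi).round(4))
if __name__=="__main__":
    D=np.radians
    for a,b in((0,20),(20,40),(40,60)):print();rows(D(a),D(b),5)
    p,R,s=pose();q,Q=tgt(0,0);print(((R.inv().apply(q-p))*1e3).round(1))
E
python3 arc.py
```

```text
4.0 [ 0.     0.101 -0.086] [ 0.0111 -0.      0.    ]
8.0 [ 0.     0.208 -0.167] [0.0222 0.     0.    ]
12.0 [-0.     0.32  -0.242] [ 0.0333 -0.      0.    ]
16.0 [ 0.     0.438 -0.312] [ 0.0444 -0.      0.    ]
20.0 [ 0.     0.561 -0.376] [ 0.0556 -0.      0.    ]

24.0 [ 0.     0.116 -0.079] [ 0.0111 -0.      0.    ]
28.0 [-0.     0.237 -0.151] [0.0222 0.     0.    ]
32.0 [ 0.     0.363 -0.218] [ 0.0333 -0.     -0.    ]
36.0 [ 0.     0.493 -0.278] [ 0.0444 -0.      0.    ]
40.0 [ 0.     0.628 -0.331] [ 0.0556 -0.      0.    ]

44.0 [-0.     0.129 -0.069] [ 0.0111 -0.     -0.    ]
48.0 [ 0.     0.262 -0.131] [ 0.0222  0.     -0.    ]
52.0 [-0.     0.4   -0.187] [0.0333 0.     0.    ]
56.0 [ 0.     0.541 -0.234] [ 0.0444 -0.     -0.    ]
60.0 [ 0.     0.686 -0.274] [ 0.0556  0.     -0.    ]
[ 0.1 -0.4  0.4]
```

Emit:
apply_moves([
  [[0,0.1,-0.085],[0.011,0,0],0],
  [[0,0.21,-0.165],[0.022,0,0],0],
  [[0,0.32,-0.24],[0.033,0,0],0],
  [[0,0.44,-0.31],[0.0445,0,0],0],
  [[0,0.56,-0.375],[0.0555,0,0],0],
  [[0,0.56,-0.375],[0.0555,0,0],0],
], grip_force=40)

```text
time: 11.7
ee_pos: [0.5893, -0.2855, 0.3191]
orientation: [-0.056, 0.63, 0.771, -0.068]
force: [-2.8, -1.5, -4.3]
opening: 0.0102
grasp_force: 39.5
```

```bash
python3 - <<'E'
from arc import *
p,R,s=pose();q,Q=tgt(np.radians(20),0);print((R.inv().apply(q-p)*1e3).round(1),((R.inv()*Q).as_rotvec()/np.pi).round(4),s["force"],s["opening"])
E
```

```text
[ 0.2  0.1 -0.5] [-0.0005 -0.0003 -0.0012] [-2.83449058 -1.52015952 -4.33876124] 0.010221539154618065
```

The force is about 4 N, which fits the hood's weight. Continuing.

Emit:
apply_moves([
  [[0,0.115,-0.08],[0.011,0,0],0],
  [[0,0.235,-0.155],[0.022,0,0],0],
  [[0,0.365,-0.22],[0.033,0,0],0],
  [[0,0.495,-0.28],[0.0445,0,0],0],
  [[0,0.63,-0.335],[0.0555,0,0],0],
  [[0,0.63,-0.335],[0.0555,0,0],0],
])

```text
time: 12.45
ee_pos: [0.6419, -0.2748, 0.3372]
orientation: [-0.111, 0.623, 0.762, -0.135]
force: [-10.5, -0.3, 6.7]
opening: 0.0106
grasp_force: 40.5
```

```bash
python3 - <<'E'
from arc import *
p,R,s=pose();q,Q=tgt(np.radians(40),0);print((R.inv().apply(q-p)*1e3).round(1),s["force"],s["opening"]);rows(np.radians(40),np.radians(60),5,(p,R))
E
```

```text
[0.4 0.7 0. ] [-10.48974173  -0.28267918   6.6944077 ] 0.010618589196758428
44.0 [ 0.005  0.137 -0.069] [ 0.0102 -0.0008 -0.0012]
48.0 [ 0.006  0.27  -0.132] [ 0.0213 -0.0008 -0.0012]
52.0 [ 0.007  0.408 -0.187] [ 0.0324 -0.0008 -0.0012]
56.0 [ 0.007  0.549 -0.235] [ 0.0435 -0.0008 -0.0012]
60.0 [ 0.008  0.694 -0.276] [ 0.0546 -0.0009 -0.0012]
```

Emit:
apply_moves([
  [[0,0.12,-0.08],[0.011,0,0],0],
  [[0,0.255,-0.145],[0.022,0,0],0],
  [[0,0.39,-0.2],[0.033,0,0],0],
  [[0,0.535,-0.25],[0.0445,0,0],0],
  [[0,0.68,-0.29],[0.0555,0,0],0],
  [[0,0.68,-0.29],[0.0555,0,0],0],
  [[0,0.68,-0.29],[0.0555,0,0],0],
])

```text
time: 13.32
ee_pos: [0.6996, -0.2629, 0.3406]
orientation: [-0.165, 0.611, 0.748, -0.2]
force: [-6.0, 3.8, 7.8]
opening: 0.01
grasp_force: 40.6
```

```bash
python3 - <<'E'
from arc import *
p,R,s=pose();q,Q=tgt(np.radians(60),0);print((R.inv().apply(q-p)*1e3).round(1),s["force"],s["opening"],s["time"])
g=p+R.apply([0,0,.1545]); h=W((.066,0,.1)); d=g-h; c,n=np.cos(S[2]),np.sin(S[2]); x=d[0]*c+d[1]*n
print("theta",np.degrees(np.arctan2(d[2],-x)-np.arctan2(.035,.101)),"r",np.hypot(x,d[2]),np.hypot(.101,.035))
a=robot.camera("wrist");b=robot.camera("side");t=robot.camera("top")
B=cv2.resize(b["pixels"][125:255,165:275],(330,390),interpolation=cv2.INTER_CUBIC)
cv2.imwrite("pics/8.png",np.hstack([cv2.resize(a["pixels"],(465,390)),B])[:,:,::-1])
E
```

```text
[0.5 1.6 1.2] [-6.04543064  3.82591543  7.7853874 ] 0.009978603493088399 13.325
theta 59.68961811157438 r 0.10896713730918513 0.10689246933250257
```

View pics/8.png

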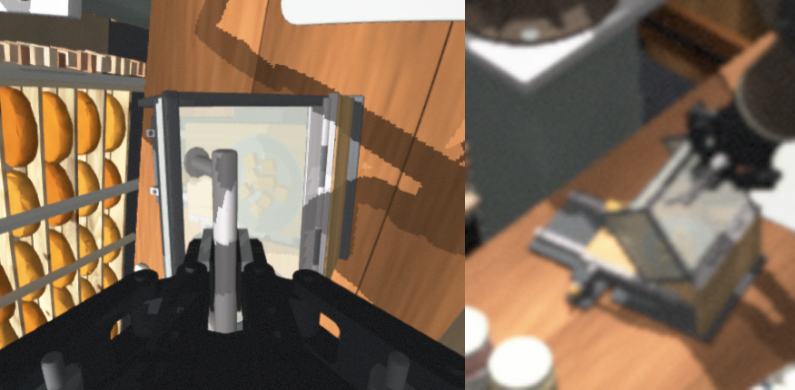

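The hood is open with the bar held, and the board and knob are still in place under it. I'll check the angle by overlaying the predicted hood edge for 57, 60 and 63°.

```bash
python3 - <<'E'
from arc import *
cs=[robot.camera("side"),robot.camera("wrist")]
out=[]
for c,(x0,y0_,w,h,k) in zip(cs,[(190,150,85,100,5),(130,60,300,330,1.5)]):
    im=cv2.resize(c["pixels"][y0_:y0_+h,x0:x0+w],None,fx=k,fy=k,interpolation=cv2.INTER_CUBIC)
    for th,col in((57,(255,0,0)),(60,(0,255,0)),(63,(0,0,255))):
        t=np.radians(th)
        def H(x,y,z): return W((.066+x*np.cos(t)+z*np.sin(t),y,.1-x*np.sin(t)+z*np.cos(t)))
        P=[H(-.118,-.075,.002),H(-.118,.075,.002),H(0,.075,.002),H(0,-.075,.002)]
        u=((proj(c,P)-[x0,y0_]+.5)*k).astype(int)
        cv2.polylines(im,[u.reshape(-1,1,2)],True,col,1)
        u=((proj(c,[H(-.101,.05,.035)])-[x0,y0_]+.5)*k).astype(int)[0];cv2.circle(im,(int(u[0]),int(u[1])),2,col,-1)
    out.append(cv2.resize(im,(int(im.shape[1]*480/im.shape[0]),480)))
o=np.hstack(out);o=o[:,:800];print(o.shape);cv2.imwrite("pics/9.png",o[:,:,::-1])
E
```

```text
(480, 800, 3)
```

View pics/9.png

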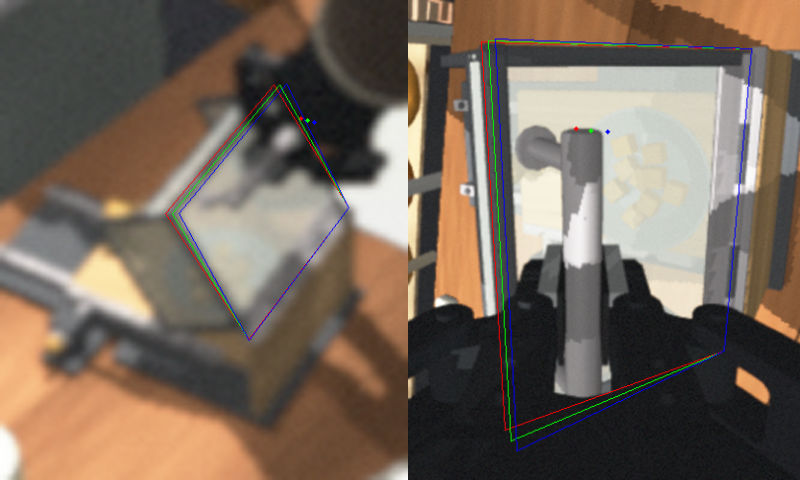

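The overlay puts the hood at about 58.5–60°, and the arm kinematics say 59.5°. I'll nudge open by 0.8° and let it settle.

Emit:
apply_moves([
  [[0,0.007,-0.006],[0.001,0,0],0],
  [[0,0.014,-0.012],[0.002,0,0],0],
  [[0,0.014,-0.012],[0.002,0,0],0],
  [[0,0.014,-0.012],[0.002,0,0],0],
  [[0,0.014,-0.012],[0.002,0,0],0],
  [[0,0.014,-0.012],[0.002,0,0],0],
])

```text
time: 14.32
ee_pos: [0.701, -0.2627, 0.3403]
orientation: [-0.167, 0.611, 0.747, -0.203]
force: [-4.8, 3.7, 2.5]
opening: 0.0108
grasp_force: 40.0
```

```bash
python3 - <<'E'
from arc import *
p,R,s=pose()
g=p+R.apply([0,0,.1545]); d=g-W((.066,0,.1)); c,n=np.cos(S[2]),np.sin(S[2]); x=d[0]*c+d[1]*n
print("theta",np.degrees(np.arctan2(d[2],-x)-np.arctan2(.035,.101)),s["force"],s["opening"],abs(s["joint_velocities"]).max(),s["time"])
b=robot.camera("side");a=robot.camera("wrist")
for l in("board_knob","dish_center"):
    for r in robot.trace(b,l)[:3]:print(l,r["score"],np.round(r["extent"],1))
print(proj(b,[W((-.094,0,.078)),W((0,0,.055))]).round(1))
B=cv2.resize(b["pixels"][150:250,190:290],(400,400),interpolation=cv2.INTER_CUBIC)
cv2.imwrite("pics/10.png",np.hstack([cv2.resize(a["pixels"][120:340,120:320],(400,400)),B])[:,:,::-1])
E
```

```text
theta 59.999351186426026 [-4.78471469  3.72174201  2.51962361] 0.010784313210303239 0.0023565642615342524 14.325
board_knob 0.7 [223.9 210.3  39.2  40.6]
[[214.5 194.5]
 [236.2 207.8]]
```

View pics/10.png

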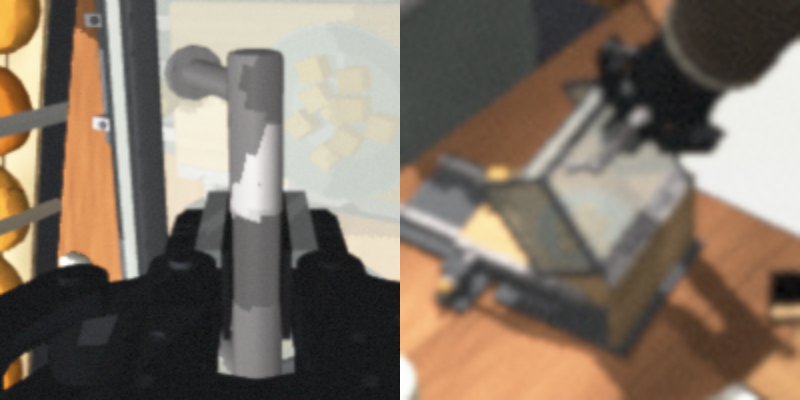

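The bar is held and the dish is upright on the board under the open hood. The knob is at its expected place (side 214,194), the arm is still and the kinematics give 60.0°. Handing in.

```bash
python3 -c "
from station import robot
print(robot.job_done())"
```

```text
the job is handed in; nothing more can be done
None
```

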